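# Seat the print bed's corner springs

## Robot

A 7-joint arm with a two-finger parallel gripper is mounted at the origin on the work surface. World frame = base frame: x ahead of the robot, y to its left, z up, the work surface at z = 0. Lengths are in mm, angles in degrees, forces in N, time in s.
With the tool pointing down it reaches from about 425 to 950 mm from the base axis. Payload 4.7 kg.
Tool frame: the origin (TCP) lies on the centre line of the jaws, within the pads' length; the fingertips stand 22 mm ahead of it and the grasp point (between the pads) lies 3 mm ahead of it; x points along the fingers, z is the direction in which the jaws open and shut, and the axes are right-handed (so a half turn about x gives the same grasp; the last joint's range is limited). The gripper opens to 87 mm and grips with 3 to 60 N. Pads are 19 mm wide; open, the fingers measure 117 mm over their backs; the gripper's body (75 mm by 190 mm) begins 51 mm behind the grasp point.
Start: joints at [-77.859, 26.849, -2.785, 87.806, 1.381, 65.374, -4.715], TCP at [160.931, 655.552, 244.573] pointing down, gripper open.
Joint ranges: [-148.3, 148.3], [-19.14, 114.17], [-79.39, 73.82], [5.75, 140.21], [-59.74, 239.74], [12.07, 113.84], [-152.46, 152.46]. Speed limits (degrees/s): [147.25, 147.25, 180, 180, 180, 180, 180].

## Interface

Orientations are given as [roll, pitch, yaw] about the fixed x, y, z axes, in that order (R = Rz(yaw) Ry(pitch) Rx(roll)).
In Python, from plant import manip gives the robot as it stands. The module is installed in compiled form; this text tells all that it offers.
- The arm moves only by the tool send_rows, never from a script. Its argument "rows" is a list of rows, each a list of 4 numbers: the shift along the world's x, y, z in m, then the turn about the world's z in rad. A call has 1 to 8 rows; each row is the pose to reach, as a shift and turn from the pose commanded when the call began; what a row does not reach only later rows make up. A row lasts 1/8 s, in which the tool goes at most 62.5 mm and 10.7 degrees, less where a joint would pass 70% of its speed; a pose out of reach is approached as far as the arm can. A call with a gripper value outside its range is refused whole. "fingers" is the opening, from -1 (shut) to 1 (fully open), set as the call begins (left out, the last holds). The fingers move at their own pace and stop on an object; the grip force is fixed at half the most. Time passes only in rows, so rows that repeat a pose let the fingers close. It gives the time, the measured TCP pose, the force and the opening at its end, in the units of the state.
- manip.sense(): the state, without advancing time (a new reading comes with each control period).
- manip.camera(name): name is "scene" or "top" or "wrist"; returns the picture (480x640x3 uint8, red, green, blue); there is no depth.
- manip.camera_info(name): a dict with "vfov" (degrees; the focal length in pixels is half the picture's height over the tangent of half this angle, whatever the lens; pixels are square), "cx", "cy" (the principal point, pixels), "rvec" (rotation vector, rad) and "tvec" (3), from world to camera coordinates, as OpenCV has them. Camera axes: x right, y down, z forward; pixel columns grow to the right and rows downward; lengths in mm; the calibration is good to about 2 mm. The wrist camera is an equidistant fisheye: a pixel r from the principal point sees the ray r / f radians off the axis. A picture is of the moment at which its call begins: read the wrist's pose just before it. camera_info takes no time and is no camera call; for the wrist camera it gives the pose at the moment of the call.
- manip.sign_off(): hands the job in, once; it reports no verdict.
The state is a dict: "clock": time; "joint_pos": joint angles; "joint_velocities": joint speeds; "effort": joint torques, N m; "tool_pos": TCP position; "tcp_rot": TCP orientation; "ft_force": force on the tool from outside, world axes, zero at the start; "moment": the same for the moment, N m; "opening": finger opening in mm.
Only numpy, scipy, OpenCV 4.12 (cv2) and the standard library are available. Lean on these libraries where they do the work, as an engineer would, in place of code of your own. Each camera call takes 0.05 s, during which the arm holds its last target. There are 200 camera calls.

## Task

The 3D printer's bed has just been put back on its four corner springs: seat them by pressing each corner lightly with a fingertip at its screw, so that it gives a few millimetres without crushing the spring, working crosswise: front left, back right, front right, back left, left and right as seen from the printer's front where the orange control unit is. Lift right off after each press so that the bed springs back level. Only press, never grip or lift the bed; do not roll it along its rods, keep clear of the print head and gantry, and leave the things on the bench alone.

Things in the scene. Friction and masses are not known exactly. Their poses are not given: they have to be found in the camera images.
- printer: White desktop 3D printer, fixed. Origin on the bench (height 0) about under the bed's middle; x from its front to its back, y to its left as seen from its front, z up. At the front the orange tilted control unit (100 mm wide, 65 mm high, 130 to 212 mm ahead of the origin); at the back on the right an aluminium Z column. Low white base, up to 56 mm high, from x = -135 to 305 mm.
- gantry: The printer's fixed upright part; origin and axes of printer. Column 60 mm square, 430 mm high, at x = 255, y = -172 mm. The X arm crosses behind the bed at x = 214 to 276 mm, from the column to y = 118 mm, 268 to 345 mm high; the print head in its middle comes forward to x = 185 mm, nozzle 240 mm high. None of it is above the bed. Not to be knocked.
- bed_rest (a point): Point on the bed's carriage at the middle of the bed, at the height of the bed's top at rest (86 mm above the bench); it does not dip with the bed. The carriage can roll along the printer's x on two rods, held only by about 4 N of motor drag.
- bed: Dark square print bed, 180 by 180 mm, 6 mm thick, black with a thin grey grid; origin in the middle of its top face, 86 mm above the bench at rest, axes as the printer's. On four corner springs of about 1.2 N per mm: a press on one corner's screw sinks it about 0.6 mm per N and its neighbours a third as much, and lifts the opposite corner a third as much.
- corner_front_left: The front-left corner of the bed as seen from the printer's front: the outer 50 by 50 mm of the plate, with a bright 11 mm screw head flush in its top. Origin at the screw's centre on the top face (12 mm in from both edges; at x = -78, y = 78 mm in the bed's frame), 86 mm above the bench at rest; axes as the printer's.
- corner_front_right: The front-right corner of the bed as seen from the printer's front: the outer 50 by 50 mm of the plate, with a bright 11 mm screw head flush in its top. Origin at the screw's centre on the top face (12 mm in from both edges; at x = -78, y = -78 mm in the bed's frame), 86 mm above the bench at rest; axes as the printer's.
- corner_back_left: The back-left corner of the bed as seen from the printer's front: the outer 50 by 50 mm of the plate, with a bright 11 mm screw head flush in its top. Origin at the screw's centre on the top face (12 mm in from both edges; at x = 78, y = 78 mm in the bed's frame), 86 mm above the bench at rest; axes as the printer's.
- corner_back_right: The back-right corner of the bed as seen from the printer's front: the outer 50 by 50 mm of the plate, with a bright 11 mm screw head flush in its top. Origin at the screw's centre on the top face (12 mm in from both edges; at x = 78, y = -78 mm in the bed's frame), 86 mm above the bench at rest; axes as the printer's.
- bracket_a: Grey printed angle bracket standing loose on the bench, 50 by 40 mm, 34 mm high; origin at the middle of its underside. To be left alone. This one is by the printer's front-left.
- bracket_b: Grey printed angle bracket standing loose on the bench, 50 by 40 mm, 34 mm high; origin at the middle of its underside. To be left alone. This one is by the printer's front-right.
- apple: Red apple, 74 mm across, 66 mm high, loose on the bench on the printer's right; origin under it. To be left alone.
- scraper: Print scraper with orange handle, 200 mm long, lying loose on the bench in front of the printer; origin under its middle. To be left alone.

How it is judged (in metres and radians):
On the way, in this order (a step that is already met when the one before it is completed fails the run):
1. a finger presses the front-left corner down at least 1.5 mm (contact force between the fingers and corner_front_left above 0.5 N and z of corner_front_left in the frame of printer below 0.0845 m), for 0.1 s.
2. the fingers come off the bed, which springs back level (contact force between the fingers and bed below 0.05 N and z of each of corner_front_left, corner_front_right, corner_back_left, corner_back_right in the frame of printer above 0.085 m), for 0.1 s.
3. a finger presses the back-right corner down at least 1.5 mm (contact force between the fingers and corner_back_right above 0.5 N and z of corner_back_right in the frame of printer below 0.0845 m), for 0.1 s.
4. the fingers come off the bed, which springs back level (all of step 2), for 0.1 s.
5. a finger presses the front-right corner down at least 1.5 mm (contact force between the fingers and corner_front_right above 0.5 N and z of corner_front_right in the frame of printer below 0.0845 m), for 0.1 s.
6. the fingers come off the bed, which springs back level (all of step 4), for 0.1 s.
7. a finger presses the back-left corner down at least 1.5 mm (contact force between the fingers and corner_back_left above 0.5 N and z of corner_back_left in the frame of printer below 0.0845 m), for 0.1 s.
At the end, for the whole second after the job is handed in: All four corners were pressed in order (each down by 1.5 to 8 mm, the bed left free and level in between); at the end every corner is back within 1 mm of its rest height and still, the bed carriage is within 10 mm and the loose things within 15 mm of where they started (z of corner_front_left in the frame of printer between 0.085 and 0.087 m and z of corner_front_right in the frame of printer between 0.085 and 0.087 m and z of corner_back_left in the frame of printer between 0.085 and 0.087 m and z of corner_back_right in the frame of printer between 0.085 and 0.087 m and distance of bed_rest from where it was at the start of the episode below 0.01 m and distance of each of bracket_a, bracket_b, apple, scraper from where it was at the start of the episode below 0.015 m and linear speed of bed below 0.01 m/s); the robot touches nothing.
It fails at once if a corner is pushed down more than 8 mm (the spring is crushed) (z of any of corner_front_left, corner_front_right, corner_back_left, corner_back_right in the frame of printer below 0.078 m).
It fails at once if the bed is lifted: a corner rises more than 4 mm (z of any of corner_front_left, corner_front_right, corner_back_left, corner_back_right in the frame of printer above 0.09 m).
It fails at once if the bed is rolled along its rods by more than 10 mm (distance of bed_rest from where it was at the start of the episode above 0.01 m).
It fails at once if the gantry or print head is knocked (more than 3 N) (contact force between any of the fingers, the arm and gantry above 3 N).
It fails at once if a bracket, the apple or the scraper is moved more than 15 mm (distance of any of bracket_a, bracket_b, apple, scraper from where it was at the start of the episode above 0.015 m).
It also fails if it takes over 64 s, if anything falls off the work surface, if the arm or the gripper's body presses on something with over 40 N, if the wrist force passes 120 N, or if a joint passes its speed limit or range.

## Working session

There is one attempt and no reset: what is moved stays moved. The work goes in short steps, Python scripts to look and compute and a tool call to move; the robot and the scene stay as the last step left them, time stands still between calls to the robot, and variables do not carry over. Pictures are saved under pics/ and viewed, about 8 in all and at most 12, crops included, and the job is handed in when it is done.

Besides the shell and the picture viewer there is one more tool, called after ">>>" as name(argument=value, ...), one argument or row to a line, values as JSON. send_rows: Moves the arm, as the interface text tells. Its arguments: {"type":"object","properties":{"rows":{"type":"array"},"fingers":{"type":"number"}},"required":["rows"]}

```bash
mkdir -p pics; python3 - <<'E'
from plant import manip
import cv2
s=manip.sense();print(s)
for n in("scene","top"):
    im=manip.camera(n);cv2.imwrite(f"pics/{n}0.png",im[:,:,::-1]);print(n,manip.camera_info(n))
E
```

```text
{'clock': 0.0, 'joint_pos': array([-77.86155293,  26.8984202 ,  -2.78509613,  87.87526342,
         1.38016829,  65.3750056 ,  -4.7151371 ]), 'joint_velocities': array([-0.0187062 ,  0.03415478, -0.06009795,  0.04859881,  0.00082286,
        0.02358964,  0.02594311]), 'effort': array([ 2.80962240e-04, -5.07989001e+01, -8.04501073e-02, -2.36159706e+01,
       -6.13058405e-02,  3.80992494e-02,  2.00145619e-04]), 'tool_pos': array([160.7867492 , 654.98154753, 243.47495174]), 'tcp_rot': array([-178.3417664 ,   89.88484021, -102.13347206]), 'ft_force': array([-0.60849533,  0.33980062,  0.33109669]), 'moment': array([-0.03620677, -0.00594539,  0.02020257]), 'opening': 86.94920750099237}
scene {'vfov': 55.615573256844804, 'cx': 314.53006598491316, 'cy': 238.10395364486547, 'rvec': array([ 1.98287166,  1.09701161, -0.54730516]), 'tvec': array([-191.08181255, -243.32315928, 1276.02482965])}
top {'vfov': 56.81524136814528, 'cx': 326.47030742666533, 'cy': 245.41223226256534, 'rvec': array([ 2.10725814, -2.17126345,  0.15373452]), 'tvec': array([-114.529159  ,  568.66290762,  749.48354274])}
```

View pics/top0.png

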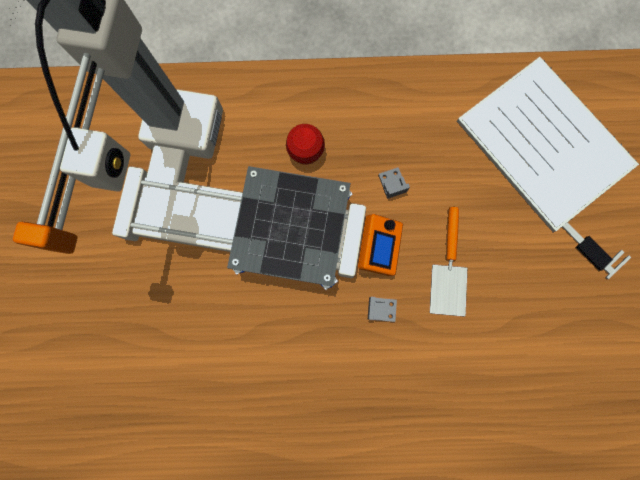

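View pics/scene0.png

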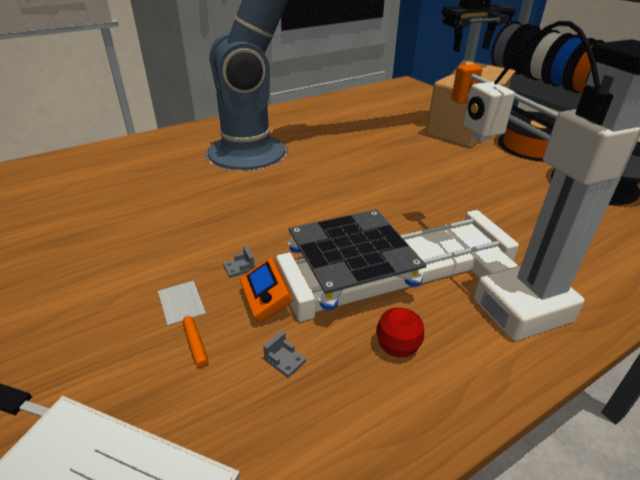

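The top view shows the printer with its front on the right. The screws are at about FL (330,277), BR (253,174), FR (343,188) and BL (236,262). The scene view shows the same bed from the side, with the arm's base behind it.

```bash
cat > h.py <<'E'
import numpy as np, cv2
def K(i):
    f=240/np.tan(np.radians(i['vfov']/2)); return np.array([[f,0,i['cx']],[0,f,i['cy']],[0,0,1.]])
def ray(i,uv):
    R=cv2.Rodrigues(i['rvec'])[0]; d=R.T@np.linalg.inv(K(i))@[*uv,1]; return -R.T@i['tvec'],d/np.linalg.norm(d)
def plane(i,uv,z):
    c,d=ray(i,uv); return c+d*(z-c[2])/d[2]
def proj(i,p): return cv2.projectPoints(np.float64([p]),i['rvec'],i['tvec'],K(i),None)[0].ravel()
def screw(im,uv,r=7,bg=None):
    u,v=map(int,uv); g=im[v-r:v+r+1,u-r:u+r+1].min(2).astype(float)
    w=np.clip(g-150,0,None); 
    yy,xx=np.mgrid[v-r:v+r+1,u-r:u+r+1]; return ((w*xx).sum()/w.sum(),(w*yy).sum()/w.sum(),int((w>0).sum()))
E
python3 - <<'E'
from plant import manip
from h import *
i=manip.camera_info("top");im=cv2.imread("pics/top0.png")
j=manip.camera_info("scene");im2=cv2.imread("pics/scene0.png")
print("campos",ray(i,(320,240))[0],ray(j,(320,240))[0])
P={}
for n,uv in dict(FL=(330,277),BR=(253,174),FR=(343,188),BL=(236,262)).items():
    s=screw(im,uv,5);P[n]=plane(i,s[:2],86);q=proj(j,P[n]);s2=screw(im2,q,4)
    print(n,np.round(s,1),P[n].round(1),'scene',q.round(1),np.round(s2,1), plane(j,s2[:2],86).round(1))
for a,b in("FL FR","BL BR","FL BL","FR BR","FL BR","FR BL") and [x.split() for x in("FL FR","BL BR","FL BL","FR BR","FL BR","FR BL")]: print(a,b,np.linalg.norm(P[a]-P[b]).round(1))
for n,u,z in(("apple",(305,144),33),("brA",(382,309),17),("brB",(394,183),17),("ctl",(382,245),60),("col",(182,110),430),("armend",(45,237),300),("head",(112,165),280)): print(n,plane(i,u,z).round())
print(proj(i,[161,655,222]),proj(j,[161,655,222]))
b=[cv2.resize(im[155:295,220:360],None,fx=4,fy=4,interpolation=0)]
cv2.imwrite("pics/crop.png",b[0])
E
```

```text
campos [ 445.83959186 -135.62054334  825.26004274] [1090.40896341 -463.2146845   566.03730743]
FL [327.7 277.8  29. ] [ 503.7 -132.2   86. ] scene [295.7 229.4] [296.1 229.2   4. ] [ 503.7 -131.4   86. ]
BR [253.2 173.1  26. ] [688.8  -8.6  86. ] scene [416.5 261.6] [418.3 259.5   6. ] [686.2  -2.3  86. ]
FR [342.2 187.9  26. ] [ 657.4 -161.7   86. ] scene [329.1 283.8] [329.2 283.8   9. ] [ 657.6 -161.6   86. ]
BL [234.8 261.5  28. ] [535.7  23.   86. ] scene [374.2 212.8] [375. 213.   1.] [537.3  23.9  86. ]
FL FR 156.5
BL BR 156.3
FL BL 158.5
FR BR 156.3
FL BR 222.6
FR BL 221.1
apple [760. -97.  33.]
brA [ 450. -228.   17.]
brB [ 684. -262.   17.]
ctl [ 560. -228.   60.]
col [640.  -0. 430.]
armend [546. 207. 300.]
head [642. 140. 280.]
[-291.05674215  560.56330693] [470.06814     49.10178232]
```

View pics/crop.png

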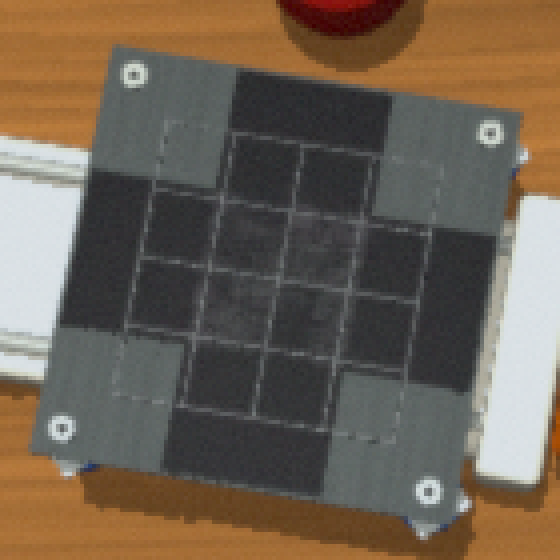

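The crop shows all four screw heads sharply, and the two cameras agree to 1–2 mm on most of them. Next I'll fit the bed square, get the jaw axis, and check the surroundings from the wrist.

```bash
cat >> h.py <<'E'
from scipy.spatial.transform import Rotation as Ro
def fit(P):
    B={'FL':(-78,78),'FR':(-78,-78),'BL':(78,78),'BR':(78,-78)}
    b=np.array([complex(*B[k]) for k in P]);p=np.array([complex(*P[k][:2]) for k in P])
    c=p.mean()-0*b.mean(); a=np.angle(np.sum((p-c)*b.conj())); 
    q=c+b*np.exp(1j*a); return c,np.degrees(a),{k:(round(z.real,1),round(z.imag,1)) for k,z in zip(P,q)},np.abs(q-p).round(1)
E
python3 - <<'E'
from plant import manip
from h import *
P=dict(FL=(503.9,-131.9),FR=(657.4,-161.7),BL=(536,23.2),BR=(688.5,-7.5))
c,a,q,r=fit(P);print(c,a,q,r)
T=lambda x,y:c+complex(x,y)*np.exp(1j*np.radians(a))
for n,x,y in(("col",255,-172),("armL_front",214,118),("armL_back",276,118),("head",185,-27),("armR",214,-142)):z=T(x,y);print(n,np.round(z,0),abs(z).round())
s=manip.sense();print(Ro.from_euler('xyz',s['tcp_rot'],degrees=True).as_matrix().round(3))
im=manip.camera("wrist");cv2.imwrite("pics/w0.png",im[:,:,::-1]);print(manip.camera_info("wrist"))
E
```

```text
(596.45-69.47500000000001j) 78.63277534632412 {'FL': (np.float64(504.6), np.float64(-130.6)), 'FR': (np.float64(657.5), np.float64(-161.3)), 'BL': (np.float64(535.4), np.float64(22.4)), 'BR': (np.float64(688.3), np.float64(-8.4))} [1.5 0.4 1.1 0.9]
col (815+147j) 828.0
armL_front (523+164j) 548.0
armL_back (535+224j) 580.0
head (659+107j) 668.0
armR (778+112j) 786.0
[[-0.    -0.971  0.238]
 [-0.002  0.238  0.971]
 [-1.    -0.    -0.002]]
{'vfov': 65.70646984690485, 'cx': 312.0913680196689, 'cy': 238.34839445300884, 'rvec': array([-2.29458308, -1.80336158, -0.24153942]), 'tvec': array([-673.89894424,  -32.53228489,  391.00616787])}
```

View pics/w0.png

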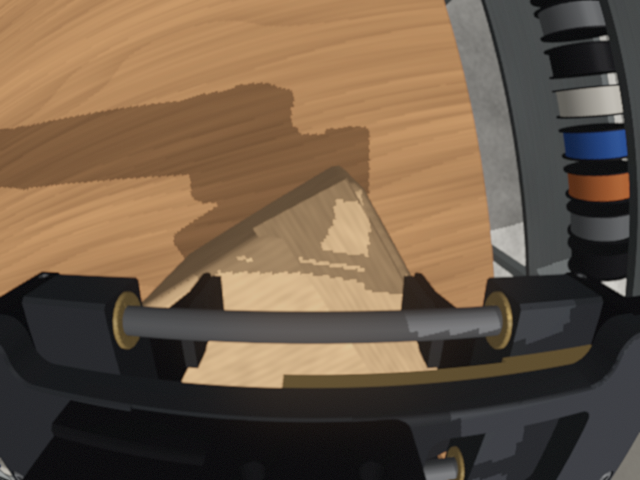

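The wrist view shows a wooden block right under the open fingers (tip at about (345,175)). The jaw axis points radially. I'll rise first, then draw in, and swing above the X arm's height.

>>> send_rows(
  rows=[
    [0,0,0.05,0],
    [0,0,0.1,0],
    [0,0,0.15,0],
    [0,0,0.19,0],
    [-0.012,-0.05,0.19,0],
    [-0.024,-0.1,0.19,0],
    [-0.036,-0.15,0.19,0],
    [-0.048,-0.2,0.19,0],
  ],
)

```text
clock: 1.15
tool_pos: [112.5, 453.7, 434.3]
tcp_rot: [-175.5, 90.0, -99.3]
ft_force: [-0.2, 0.7, -0.1]
opening: 87.0
```

>>> send_rows(
  rows=[
    [0.052,-0.026,0,-0.13],
    [0.103,-0.049,0,-0.26],
    [0.151,-0.078,0,-0.39],
    [0.195,-0.113,0,-0.52],
    [0.234,-0.153,0,-0.65],
    [0.268,-0.198,0,-0.78],
    [0.297,-0.246,0,-0.91],
    [0.319,-0.298,0,-1.04],
  ],
  fingers=-1,
)

```text
clock: 2.15
tool_pos: [432.6, 155.8, 434.3]
tcp_rot: [-128.5, 90.0, -112.2]
ft_force: [-0.1, -0.0, 0.0]
opening: 15.3
```

>>> send_rows(
  rows=[
    [0.012,-0.05,0,-0.1],
    [0.024,-0.1,0,-0.2],
    [0.036,-0.15,0,-0.3],
    [0.049,-0.2,0,-0.4],
    [0.061,-0.25,0,-0.489],
    [0.073,-0.289,0,-0.489],
    [0.073,-0.289,-0.05,-0.489],
    [0.073,-0.289,-0.1,-0.489],
  ],
)

```text
clock: 3.15
tool_pos: [505.0, -132.1, 333.5]
tcp_rot: [17.9, 89.9, 6.5]
ft_force: [1.1, 0.3, -0.5]
opening: 0.4
```

>>> send_rows(
  rows=[
    [0,0,-0.05,0],
    [0,0,-0.1,0],
    [0,0,-0.15,0],
    [0,0,-0.18,0],
    [0,0,-0.18,0],
    [0,0,-0.18,0],
  ],
)

```text
clock: 3.9
tool_pos: [505.8, -131.8, 155.7]
tcp_rot: [1.8, 89.9, -9.6]
ft_force: [-0.3, 0.3, 0.4]
opening: 0.1
```

```bash
python3 - <<'E'
from plant import manip
from h import *
s=manip.sense();print(s['clock'],s['tool_pos'],s['ft_force'],s['opening'],s['joint_pos'].round(0));print(Ro.from_euler('xyz',s['tcp_rot'],degrees=True).as_matrix().round(3))
a=manip.camera("wrist");b=manip.camera("scene")
v=np.hstack([cv2.resize(a,(400,300)),cv2.resize(b[100:400,130:530],(400,300))]);cv2.imwrite("pics/fl.png",v[:,:,::-1])
E
```

```text
3.9 [ 505.77520992 -131.79987603  155.72224086] [-0.27553552  0.34462881  0.38885784] 0.14027567486889253 [-22.  22.  40. 116. -19.  49.  17.]
[[ 0.002  0.198  0.98 ]
 [-0.     0.98  -0.198]
 [-1.     0.     0.002]]
```

View pics/fl.png

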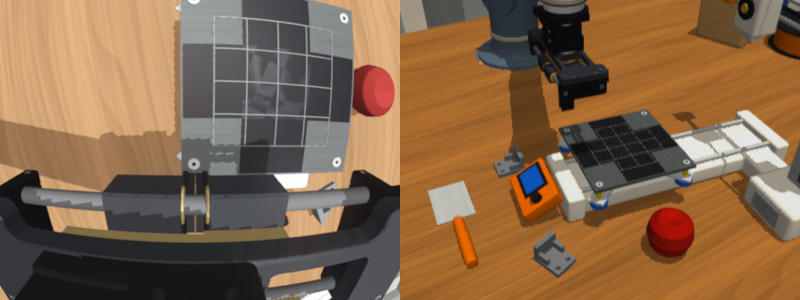

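The left half (wrist view) shows the FL screw just ahead of the shut fingers, at about (194,164) in the picture. The right half shows the tool above the front-left corner and clear of everything. I'll cross-check the screw positions by fisheye rays.

```bash
cat >> h.py <<'E'
def wplane(i,uv,z):
    f=K(i)[0,0]; d=np.array([uv[0]-i['cx'],uv[1]-i['cy']]); r=np.hypot(*d); t=r/f
    v=np.array([*(d/r*np.sin(t)),np.cos(t)]); R=cv2.Rodrigues(i['rvec'])[0]; c=-R.T@i['tvec']; w=R.T@v; return c+w*(z-c[2])/w[2]
E
python3 - <<'E'
from plant import manip
from h import *
i=manip.camera_info("wrist");im=manip.camera("wrist")
for n,uv in dict(FL=(310,262),FR=(539,258),BR=(550,27)).items():
    s=screw(im,uv,9);print(n,np.round(s,1),wplane(i,s[:2],86).round(1))
E
```

```text
FL [309.2 262.  209. ] [ 503.5 -131.5   86. ]
FR [537.6 259.  192. ] [ 656.9 -162.2   86. ]
BR [549.1  28.9 188. ] [687.4  -8.8  86. ]
```

>>> send_rows(
  rows=[
    [0,0,-0.02,0],
    [0,0,-0.035,0],
    [0,0,-0.042,0],
    [0,0,-0.042,0],
    [0,0,-0.042,0],
  ],
)

```text
clock: 4.68
tool_pos: [505.3, -131.7, 113.0]
tcp_rot: [0.7, 89.9, -10.7]
ft_force: [0.3, 0.1, 0.1]
opening: 0.2
```

>>> send_rows(
  rows=[
    [-0.001,0,-0.002,0],
    [-0.001,0,-0.004,0],
    [-0.001,0,-0.005,0],
    [-0.001,0,-0.006,0],
    [-0.001,0,-0.007,0],
    [-0.001,0,-0.007,0],
    [-0.001,0,-0.007,0],
  ],
)

```text
clock: 5.55
tool_pos: [504.0, -131.5, 105.7]
tcp_rot: [4.7, 90.0, -6.7]
ft_force: [-1.2, -0.5, 2.6]
opening: 0.4
```

>>> send_rows(
  rows=[
    [0,0,-0.001,0],
    [0,0,-0.0015,0],
    [0,0,-0.0015,0],
    [0,0,-0.0015,0],
  ],
)

```text
clock: 6.05
tool_pos: [504.0, -131.5, 104.2]
tcp_rot: [7.6, 90.0, -3.8]
ft_force: [-0.2, 0.2, 4.3]
opening: 0.4
```

```bash
python3 - <<'E'
from plant import manip
from h import *
s=manip.sense();print(s['clock'],s['tool_pos'],s['ft_force'])
i=manip.camera_info("wrist");im=manip.camera("wrist");cv2.imwrite("pics/wp1.png",im[:,:,::-1])
b=manip.camera("scene");cv2.imwrite("pics/p1.png",cv2.resize(b[180:330,220:440],(792,540))[:,:,::-1])
E
```

```text
6.05 [ 504.03900406 -131.51084046  104.16311004] [-0.2037555   0.23338206  4.34287236]
```

View pics/p1.png

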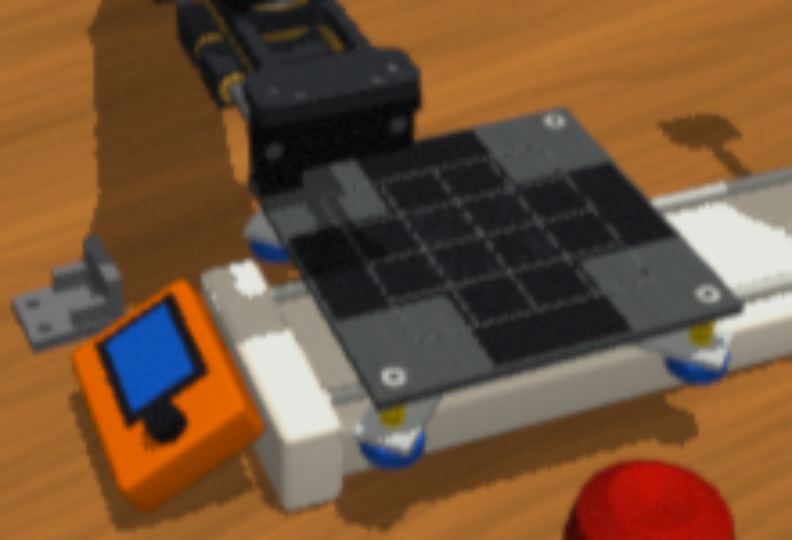

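The scene view shows the fingertip on the front-left corner, with nothing else touched. The force reads 4.3 N, so the corner is down about 3 mm. Now I'll lift off and head toward back-right.

>>> send_rows(
  rows=[
    [0,0,0.003,0],
    [0,0,0.01,0],
    [0,0,0.04,0],
    [0,0,0.06,0],
    [0,0,0.06,0],
  ],
)

```text
clock: 6.78
tool_pos: [504.7, -131.5, 165.2]
tcp_rot: [13.3, 89.8, 1.9]
ft_force: [-0.5, -0.9, 0.6]
opening: 0.7
```

>>> send_rows(
  rows=[
    [0.03,0.01,0,0],
    [0.06,0.02,0,0],
    [0.09,0.03,0,0],
    [0.12,0.045,0,0],
    [0.14,0.06,0,0],
    [0.14,0.06,0,0],
  ],
)

```text
clock: 7.52
tool_pos: [644.3, -69.3, 162.2]
tcp_rot: [-177.4, 89.9, 171.4]
ft_force: [-1.1, -0.5, -0.3]
opening: 0.7
```

```bash
python3 - <<'E'
from plant import manip
from h import *
s=manip.sense();print(s['clock'],s['tool_pos'],s['ft_force'],s['joint_pos'].round(1))
a=manip.camera("top");b=manip.camera("scene")
v=np.hstack([cv2.resize(a,(400,300)),cv2.resize(b,(400,300))]);cv2.imwrite("pics/br.png",v[:,:,::-1])
E
```

```text
7.525 [644.30018859 -69.33497813 162.15831198] [-1.07712626 -0.51311165 -0.34555574] [-23.2  32.7  37.1  98.1 -22.8  57.1  11. ]
```

View pics/br.png

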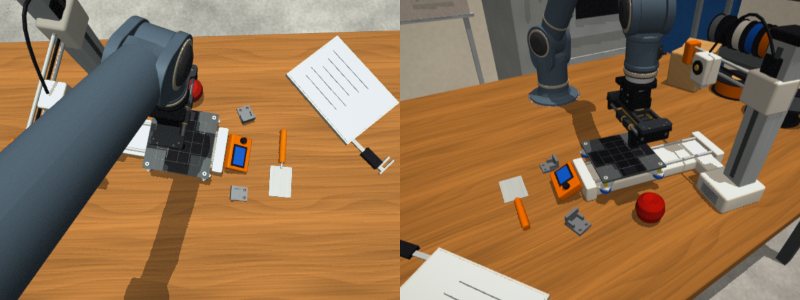

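The views show the arm's forearm coming in from the printer's left-rear side, over the X arm's end in the top picture. Before going lower, I'll identify the arm's link lengths from the recorded joint and TCP pairs to check the forearm's height over the gantry.

```bash
cat > kin.py <<'E'
import numpy as np, itertools
from scipy.optimize import least_squares
from scipy.spatial.transform import Rotation as Ro
D=[([-77.862,26.898,-2.785,87.875,1.380,65.375,-4.715],[160.8,655,243.5]),([-22,22,40,116,-19,49,17],[505.8,-131.8,155.7]),([-23.2,32.7,37.1,98.1,-22.8,57.1,11.],[644.3,-69.3,162.2])]
E=lambda a,t:Ro.from_euler(a,t,degrees=True)
def pts(q,x,s):
    psi,h,L1,L2,L3,e1,e2,w=x
    R=E('z',psi+s[0]*q[0]);p=[np.array([0,0,h])]
    R=R*E('y',q[1])*E('z',s[1]*q[2]);p.append(p[-1]+R.apply([e1,0,L1]))
    R=R*E('y',q[3])*E('z',s[2]*q[4]);p.append(p[-1]+R.apply([e2,0,L2]))
    R=R*E('y',q[5]);p.append(p[-1]+R.apply([w,0,L3]));return p,R.apply([0,0,1])
def fit():
    best=None
    for s in itertools.product((1,-1),repeat=3):
        f=lambda x:np.concatenate([np.r_[pts(q,x,s)[0][-1]-t,300*(pts(q,x,s)[1]-[0,0,-1])] for q,t in D]+[.005*(x[5:]),.01*(x[1:5]-[350,400,400,300])])
        for p0 in(154,-2,76,-104):
            r=least_squares(f,[p0,350,400,400,300,0,0,0])
            if best is None or r.cost<best[0]:best=(r.cost,r.x,s,r.fun)
    return best
if __name__=="__main__":
    c,x,s,fun=fit();print(c,x.round(1),s);print(fun[:18].round(1))
    for q,t in D:print(np.round(pts(q,x,s)[0],0).tolist())
E
python3 kin.py
```

```text
12.674248222254777 [  -3.5  184.4  571.2  368.4  363.6  -52.9  -47.6 -109.1] (-1, -1, -1)
[-0.4 -0.6 -0.5 -0.2 -0.6  0.  -0.2  1.2 -0.4 -2.4  2.5  0.   0.9 -1.3
  0.9 -0.8  0.   0. ]
[[0.0, 0.0, 184.0], [59.0, 203.0, 718.0], [137.0, 549.0, 607.0], [160.0, 654.0, 243.0]]
[[0.0, 0.0, 184.0], [156.0, 88.0, 729.0], [416.0, -75.0, 520.0], [506.0, -131.0, 155.0]]
[[0.0, 0.0, 184.0], [246.0, 122.0, 688.0], [548.0, -23.0, 527.0], [645.0, -71.0, 163.0]]
```

The fit agrees to about 1 mm. It puts the forearm above 470 mm everywhere, even while pressing, and the X arm's top is at 345 mm, so the path is clear. On to back-right.

>>> send_rows(
  rows=[
    [0.022,0.03,0,0],
    [0.044,0.062,0,0],
    [0.044,0.062,0,0],
    [0.044,0.062,-0.025,0],
    [0.044,0.062,-0.045,0],
    [0.044,0.062,-0.05,0],
    [0.044,0.062,-0.05,0],
    [0.044,0.062,-0.05,0],
  ],
)

```text
clock: 8.62
tool_pos: [688.4, -9.8, 115.0]
tcp_rot: [9.2, 89.9, -2.2]
ft_force: [0.5, 0.3, -0.3]
opening: 0.2
```

>>> send_rows(
  rows=[
    [0,0.001,-0.003,0],
    [0,0.001,-0.006,0],
    [0,0.001,-0.008,0],
    [0,0.001,-0.009,0],
    [0,0.001,-0.01,0],
    [0,0.001,-0.01,0],
    [0,0.001,-0.01,0],
  ],
)

```text
clock: 9.5
tool_pos: [688.2, -8.5, 104.4]
tcp_rot: [19.3, 90.0, 7.9]
ft_force: [-0.1, -0.2, 3.6]
opening: 0.9
```

>>> send_rows(
  rows=[
    [0,0,-0.001,0],
    [0,0,-0.001,0],
    [0,0,-0.001,0],
  ],
)

```text
clock: 9.88
tool_pos: [688.2, -8.5, 103.3]
tcp_rot: [14.9, 90.0, 3.5]
ft_force: [0.6, 0.2, 4.6]
opening: 0.4
```

>>> send_rows(
  rows=[
    [0,0,0.003,0],
    [0,0,0.01,0],
    [0,0,0.04,0],
    [0,0,0.06,0],
    [0,0,0.06,0],
  ],
)

```text
clock: 10.5
tool_pos: [688.7, -8.8, 164.7]
tcp_rot: [12.6, 89.8, 1.2]
ft_force: [-0.2, -0.1, 0.2]
opening: 0.5
```

>>> send_rows(
  rows=[
    [-0.006,-0.03,0,0],
    [-0.012,-0.07,0,0],
    [-0.022,-0.11,0,0],
    [-0.031,-0.153,0,0],
    [-0.031,-0.153,0,0],
    [-0.031,-0.153,-0.03,0],
    [-0.031,-0.153,-0.05,0],
    [-0.031,-0.153,-0.05,0],
  ],
)

```text
clock: 11.5
tool_pos: [655.7, -159.9, 110.5]
tcp_rot: [176.1, 89.7, 164.8]
ft_force: [0.4, -0.5, 0.2]
opening: 0.7
```

>>> send_rows(
  rows=[
    [0.001,-0.001,-0.002,0],
    [0.001,-0.001,-0.004,0],
    [0.001,-0.001,-0.006,0],
    [0.001,-0.001,-0.008,0],
    [0.001,-0.001,-0.008,0],
    [0.001,-0.001,-0.008,0],
  ],
)

```text
clock: 12.25
tool_pos: [658.3, -162.6, 105.6]
tcp_rot: [1.4, 89.9, -10.1]
ft_force: [-0.1, -0.8, 2.0]
opening: 0.6
```

>>> send_rows(
  rows=[
    [0,0,-0.001,0],
    [0,0,-0.002,0],
    [0,0,-0.002,0],
    [0,0,-0.002,0],
  ],
)

```text
clock: 12.75
tool_pos: [658.2, -162.6, 103.4]
tcp_rot: [-6.4, 90.0, -17.8]
ft_force: [0.8, -0.2, 5.1]
opening: 0.7
```

>>> send_rows(
  rows=[
    [0,0,0.003,0],
    [0,0,0.01,0],
    [0,0,0.04,0],
    [0,0,0.06,0],
    [0,0,0.06,0],
  ],
)

```text
clock: 13.38
tool_pos: [658.6, -162.7, 164.6]
tcp_rot: [5.8, 89.8, -5.6]
ft_force: [0.5, 0.5, -0.2]
opening: 0.3
```

>>> send_rows(
  rows=[
    [-0.025,0.037,0,0],
    [-0.05,0.074,0,0],
    [-0.075,0.111,0,0],
    [-0.1,0.148,0,0],
    [-0.123,0.185,0,0],
    [-0.123,0.185,0,0],
    [-0.123,0.185,-0.03,0],
    [-0.123,0.185,-0.05,0],
  ],
)

```text
clock: 14.38
tool_pos: [534.5, 21.9, 111.7]
tcp_rot: [-137.5, 89.9, -148.9]
ft_force: [0.6, 0.1, 0.2]
opening: 0.5
```

>>> send_rows(
  rows=[
    [0,0,0,0],
    [0,0,0,0],
  ],
)

```text
clock: 14.62
tool_pos: [535.4, 21.8, 113.4]
tcp_rot: [-21.1, 90.0, -32.6]
ft_force: [-0.5, -0.4, 0.5]
opening: 0.6
```

>>> send_rows(
  rows=[
    [0,0,-0.003,0],
    [0,0,-0.005,0],
    [0,0,-0.007,0],
    [0,0,-0.008,0],
    [0,0,-0.009,0],
    [0,0,-0.009,0],
    [0,0,-0.009,0],
  ],
)

```text
clock: 15.5
tool_pos: [535.2, 22.5, 104.3]
tcp_rot: [17.3, 90.0, 5.9]
ft_force: [0.6, 0.5, 3.7]
opening: 0.3
```

>>> send_rows(
  rows=[
    [0,0,-0.001,0],
    [0,0,-0.001,0],
    [0,0,-0.001,0],
  ],
)

```text
clock: 15.88
tool_pos: [535.2, 22.5, 103.2]
tcp_rot: [8.6, 90.0, -2.8]
ft_force: [0.9, -0.1, 5.4]
opening: 0.7
```

>>> send_rows(
  rows=[
    [0,0,0.003,0],
    [0,0,0.01,0],
    [0,0,0.04,0],
    [0,-0.02,0.08,0],
    [0,-0.04,0.12,0],
    [0,-0.04,0.12,0],
    [0,-0.04,0.12,0],
    [0,-0.04,0.12,0],
  ],
)

```text
clock: 16.88
tool_pos: [533.9, -16.4, 221.6]
tcp_rot: [-167.1, 89.8, -178.4]
ft_force: [-0.3, -0.5, 0.4]
opening: 0.8
```

```bash
python3 - <<'E'
from plant import manip
from h import *
s=manip.sense();print(s['clock'],s['tool_pos'],s['ft_force'])
i=manip.camera_info("wrist");a=manip.camera("wrist");b=manip.camera("scene");j=manip.camera_info("scene")
b0=cv2.imread("pics/scene0.png")[:,:,::-1]
for n,p in dict(BR=(688.3,-8.4,86),FR=(657.5,-161.3,86),FL=(503.9,-131.5,86),BL=(535.4,22.4,86)).items():
    q=proj(j,p)
    print(n,'scene before/after',np.round(screw(b0,q,4),1),np.round(screw(b,q,4),1))
v=np.hstack([cv2.resize(a,(400,300)),cv2.resize(b,(400,300))]);cv2.imwrite("pics/end.png",v[:,:,::-1])
E
```

```text
16.875 [533.90026902 -16.42940163 221.61233095] [-0.25378617 -0.47340552  0.4263449 ]
BR scene before/after [418.3 259.5   6. ] [417.9 260.2   8. ]
FR scene before/after [329.2 283.8   9. ] [329.  283.9  13. ]
FL scene before/after [296.1 229.2   4. ] [296.1 229.3   5. ]
BL scene before/after [375. 213.   1.] [374.6 212.8   4. ]
```

View pics/end.png

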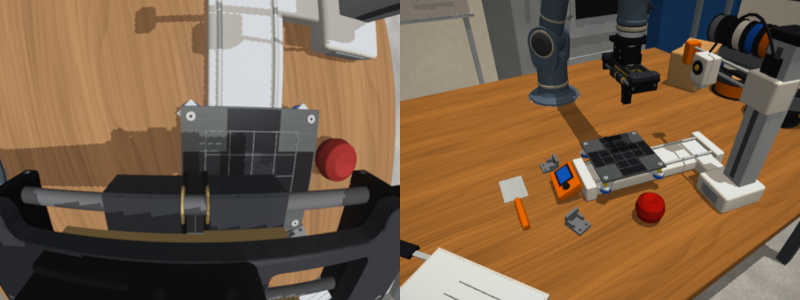

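The final views show the gripper clear above the bed. The screws are back at their starting pixels to within about 1 px, and the brackets, scraper and apple are undisturbed. Handing in.

```bash
python3 -c "
from plant import manip
print(manip.sign_off())"
```

```text
the job is handed in; nothing more can be done
None
```

I pressed all four corners at their screws with the closed fingertips, in the order front left, back right, front right, back left. I lifted about 60 mm clear after each of the first three presses and 120 mm after the last, then handed the job in at about 17 s of the 64 s allowed.

- **Press depth:** The peak forces were 4.3, 4.6, 5.1 and 5.4 N. At 0.6 mm per N that is 2.6 to 3.2 mm of travel. The measured TCP heights suggest 4 to 5 mm instead. The two disagree by 1 to 1.5 mm, but both lie between 1.5 and 8 mm. I had no direct reading of the corner heights.
- **Bed and carriage:** In the last scene picture every screw is within about 1 px of where it started, so the bed looks level and not rolled along its rods.
- **Surroundings:** By eye, the brackets, apple and scraper have not moved. The wrist force was back to noise level and the gripper was well clear of the bed. I never measured a contact with the gantry. The fitted arm model put the forearm well above the X arm.

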